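Uncover the clay and line up the stamp over it

ROBOT

A 6-joint arm with a two-finger parallel gripper is mounted at the origin on a cart in front of the work surface, level with it; the furniture and walls round the work are solid. World frame = base frame: x ahead of the robot, y to its left, z up, the work surface at z = 0. Lengths are in mm, angles in rad, forces in N, time in s.
With the tool pointing down it reaches from about 350 to 975 mm from the base axis. Payload 7.1 kg.
Tool frame: the origin (TCP) lies midway between the tips of the shut fingers; the grasp point (between the pads) lies 19 mm behind it (ctrl.grip_depth is the distance from the TCP to the grasp point, in mm); z points along the fingers, y is the line along which they close (so a half turn about z gives the same grasp; the last joint's range is limited). The gripper opens to 88 mm and grips with 3 to 60 N. Pads are 20 mm wide; open, the fingers measure 115 mm over their backs; the gripper's body (75 mm by 178 mm) begins 61 mm behind the grasp point.
Start: joints at [-1.12, 0.423, 1.63, -0, 1.089, -0.019], TCP at [282.956, -557.262, 222.675] pointing down, gripper open.
Joint ranges: [-3, 3], [-0.9, 2.11], [0.09, 2.58], [-1.31, 4.45], [0.11, 2.69], [-2.54, 2.54]. Speed limits (rad/s): [2.39, 2.39, 3.01, 3.14, 3.14, 3.14].

INTERFACE

Orientations are given as a rotation vector (axis times angle).
In Python, from workcell import get_obs, vision, ctrl gives the robot as it stands.
- The arm moves only by the tool step_arm, never from a script. Its argument "plan" is a list of rows, each a list of 7 numbers: the opening, from -1 (shut) to 1 (fully open), then the shift along the tool's x, y, z as a fraction of full scale, then the turn, a rotation vector about the tool's x, y, z as a fraction of full scale. In form: [[fingers, dx, dy, dz, wx, wy, wz], ...]. A call has 1 to 20 rows; each row shifts and turns the commanded pose from where the row before left it, along the tool's axes as they then stand; what a row does not reach is not made up. Full scale, the value 1, is 50 mm for a shift and 0.12 rad for a turn. A row lasts 1/8 s, in which the tool goes at most 62.5 mm and 10.7 degrees, less where a joint would pass 70% of its speed; a pose out of reach is approached as far as the arm can. A call with a number of a shift or a turn outside -1 to 1 is refused whole. A call with a gripper value outside its range is refused whole. The fingers move at their own pace and stop on an object; the grip force is fixed at half the most. Time passes only in rows, so rows that do not move let the fingers close. It gives the time, the measured TCP pose, the force, the opening and the grip force at its end, in the units of the state.
- get_obs(): the state, without advancing time (a new reading comes with each control period).
- vision.get_image(name): name is "scene" or "side" or "wrist"; returns a dict with "pixels" (384x512x3 uint8, red, green, blue), "depth" (384x512 float32, mm along the optical axis (not along the pixel's ray), 0 where there is no reading), "fx", "fy", "cx", "cy" (pixels), "k1" (the pictures are not rectified: a ray, as slopes to the right and down, at radius r is drawn at 1 + k1 r^2 times it, then the intrinsics apply), "T" (4x4, takes a point from camera to world coordinates); the wrist camera has in their place "T_tool_cam" (4x4, takes a point from camera to tool coordinates, whose origin is the TCP and whose axes are the flange's). Camera axes: x right, y down, z forward; pixel columns grow to the right and rows downward; lengths in mm; the calibration is good to about 2 mm. A picture is of the moment at which its call begins: read the wrist's pose just before it.
- ctrl.close_job(): hands the job in; it is judged then, once.
The state is a dict: "t": time; "qpos": joint angles; "qvel": joint speeds; "joint_torque": joint torques, N m; "ee_pos": TCP position; "orientation": TCP orientation; "ft_force": force on the tool from outside, world axes, zero at the start; "moment": the same for the moment, N m; "width": finger opening in mm; "grasp_force": force on a finger pad.
Only numpy, scipy, OpenCV 4.12 (cv2) and the standard library are available. Lean on these libraries where they do the work, as an engineer would, in place of code of your own. Each camera call takes 0.05 s, during which the arm holds its last target. There are 200 camera calls.

TASK

Lift the metal cover off the clay block and hang it over the bar of the drying rail, near the middle, one side of it down each side of the bar, and let go of it. Then take the block stamp by its handle, carry it above the wooden board with the cup, jar and small bottle without disturbing them, and finish still holding it level and still about a centimetre above the clay block, centred over it and with its long side along the clay's long side (either way round). The stamp must never touch the clay, and the clay block and the things on the board stay where they are.

Things in the scene. Friction and masses are not known exactly. Their poses are not given: they have to be found in the camera images.
- clay: Buff clay block, 66 (x) x 91 (y) x 56 (z) mm, 0.6 kg, loose on the table, inside the cover at the start. Origin: centre of its underside; its long side runs along its y axis; z up. Flat top 56 mm above the origin.
- cover: Loose house-shaped sheet-metal cover, 0.15 kg, open below and at both ends (y), standing over the clay, centred and parallel. 3 mm sheet; outside 92 (x) x 110 (y) mm; inside 86 wide, 70 high at the eaves, 84 at the ridge (along y). Wooden grip strip on the ridge, 14 (x) x 70 (y) mm, 87 to 112 mm above the origin (underside centre, z up). Hung, the inside of the ridge rests on the bar.
- cover_ridge (a point): Point inside the cover, at the middle of the underside of the ridge, 84 mm above the cover's origin; axes as the cover's.
- rail: Drying rail, fixed: round steel bar 12 mm thick along its y axis, bar axis 150 mm above the table, between two wooden posts (18 x 14 mm, 164 mm high; feet 100 x 36 x 18 mm) at y = +-115 mm; 216 mm of bar is free. Origin: on the table under the bar's middle, z up.
- rail_top (a point): Top of the bar at its middle, 156 mm above the rail's origin; axes as the rail's.
- ware_board: Plywood ware board, fixed on the table between the stamp and the clay, 340 (x) x 130 (y) x 12 (z) mm. Origin: centre of its underside. A cup, a jar and a small bottle stand on it in a row along its x axis, in any order; the highest reaches 118 mm above the table.
- cup: White stoneware cup, 78 x 75 x 67 mm, loose on the ware board; origin centre of its foot.
- jar: Lidded white jar, 50 mm across, 62 mm high, loose on the ware board; origin centre of its underside.
- glaze_bottle: Small slim bottle with a round cap, 36 x 42 x 106 mm, loose and upright on the ware board; origin centre of its underside.
- stamp: Loose block stamp on the table, about 0.12 kg: terracotta die (46 x 70 mm) under a pale wooden back board 50 (x) x 74 (y) mm, whose top is 20 mm above the origin; on it a wooden bar handle 22 (x) x 52 (y) mm, 20 to 54 mm above the origin. Long side along its y axis. Origin: centre of the die's underside, z up.
There are look-alikes about, which are no part of the job. Leave any purple look-alike of the stamp alone. Leave any green look-alike of the cover alone.

How it is judged (in metres and radians):
On the way, in this order (a step that is already met when the one before it is completed fails the run):
1. the cover hangs on the bar, near its middle, let go and at rest (x of cover_ridge in the frame of rail between -0.015 and 0.015 m and y of cover_ridge in the frame of rail between -0.05 and 0.05 m and z of cover_ridge in the frame of rail between 0.145 and 0.168 m and angle between the y axis of cover and the y axis of rail, either way round below 0.2 rad and angle between cover's own z axis and vertical below 0.3 rad and linear speed of cover below 0.03 m/s and contact force between cover and rail above 0.3 N and contact force between each of the arm, the fingers and cover below 0.1 N), for 0.3 s.
2. the stamp is carried above the ware board, its underside over 80 mm up (x of stamp in the frame of ware_board between -0.2 and 0.2 m and y of stamp in the frame of ware_board between -0.065 and 0.065 m and height (world z) of stamp above 0.08 m), for 0.05 s.
At the end, for the whole second after the job is handed in: Stamp held still 3-20 mm above the clay top, untouching, centred within 8 mm, parallel within 0.12 rad, level within 0.08 rad; cover hanging free on the bar alone, ridge within 15 mm sideways and 50 mm lengthwise of the bar's middle, along it within 0.2 rad, tilt under 0.3 rad, at rest (all of step 1 and z of stamp in the frame of clay between 0.059 and 0.076 m and horizontal distance between stamp and clay below 0.008 m and angle between the y axis of stamp and the y axis of clay, either way round below 0.12 rad and angle between stamp's own z axis and vertical below 0.08 rad and linear speed of stamp below 0.02 m/s and contact force between the fingers and stamp above 1 N and contact force between stamp and clay below 0.05 N and angle between clay's own z axis and vertical below 0.05 rad); the arm keeps its last pose, push and grip.
It fails at once if the stamp touches the clay (contact force between stamp and clay above 0.3 N).
It fails at once if the clay block is shifted by more than 15 mm (distance of clay from where it was at the start of the episode above 0.015 m).
It fails at once if the cup is shifted by more than 15 mm or tipped (distance of cup from where it was at the start of the episode above 0.015 m or angle between cup's own z axis and vertical above 0.3 rad).
It fails at once if the lidded jar is shifted by more than 15 mm or tipped (distance of jar from where it was at the start of the episode above 0.015 m or angle between jar's own z axis and vertical above 0.3 rad).
It fails at once if the small bottle is shifted by more than 15 mm or tipped (distance of glaze_bottle from where it was at the start of the episode above 0.015 m or angle between glaze_bottle's own z axis and vertical above 0.3 rad).
It also fails if it takes over 59 s, if anything falls off the work surface, if the arm or the gripper's body presses on something with over 40 N, if the wrist force passes 120 N, or if a joint passes its speed limit or range.

## Working session

There is one attempt and no reset: what is moved stays moved. The work goes in short steps, Python scripts to look and compute and a tool call to move; the robot and the scene stay as the last step left them, time stands still between calls to the robot, and variables do not carry over. Pictures are saved under pics/ and viewed, at most 10 in all, crops included, and the job is handed in when it is done.

Besides the shell and the picture viewer there is one more tool, called after ">>>" as name(argument=value, ...), one argument or row to a line, values as JSON. step_arm: Moves the arm, as the interface text tells. Its arguments: {"type":"object","properties":{"plan":{"type":"array","items":{"type":"array","items":{"type":"number","minimum":-1,"maximum":1}}}},"required":["plan"]}

```bash
mkdir -p pics; ls; cat > h.py <<'E'
import numpy as np, cv2
from scipy.spatial.transform import Rotation as R
from workcell import get_obs, vision, ctrl
def grab(name):
    o=get_obs(); im=vision.get_image(name); im=dict(im)
    if 'T' not in im:
        A=np.eye(4);A[:3,:3]=R.from_rotvec(o['orientation']).as_matrix();A[:3,3]=o['ee_pos']
        im['T']=A@np.array(im['T_tool_cam'])
    return im
def slopes(im,uv):
    uv=np.atleast_2d(np.asarray(uv,float)); d=(uv-[im['cx'],im['cy']])/[im['fx'],im['fy']]
    s=d.copy()
    for _ in range(20): s=d/(1+im['k1']*(s**2).sum(1,keepdims=True))
    return s
def ray(im,uv):
    s=slopes(im,uv); T=np.array(im['T']); return T[:3,3],np.c_[s,np.ones(len(s))]@T[:3,:3].T
def onplane(im,uv,z):
    o,d=ray(im,uv); return o+d*((z-o[2])/d[:,2])[:,None]
def cloud(im):
    h,w=im['depth'].shape; v,u=np.mgrid[:h,:w]; uv=np.c_[u.ravel(),v.ravel()]
    o,d=ray(im,uv); P=o+d*im['depth'].ravel()[:,None]; P[im['depth'].ravel()==0]=np.nan
    return P.reshape(h,w,3)
def tri(a,ua,b,ub):
    o1,d1=ray(a,ua);o2,d2=ray(b,ub);d1=d1[0];d2=d2[0]
    t=np.linalg.lstsq(np.c_[d1,-d2],o2-o1,rcond=None)[0]
    p,q=o1+t[0]*d1,o2+t[1]*d2; return (p+q)/2,np.linalg.norm(p-q)
def save(im,f): cv2.imwrite(f,cv2.cvtColor(im['pixels'],cv2.COLOR_RGB2BGR))
E
python3 - <<'E'
from h import *
for n in ('scene','side','wrist'):
    im=grab(n); np.save(n+'.npy',im,allow_pickle=True)
    print(n,im['fx'],im['k1'],im['T'][:3].round(2).tolist(), (im['depth']>0).mean())
    save(im,f'pics/{n}0.png')
o=get_obs();print(o)
a=np.hstack([cv2.imread('pics/scene0.png'),cv2.imread('pics/side0.png')])
E
```

```text
pics
scene 453.30100019803166 -0.09462084644980806 [[0.67, -0.32, 0.67, -330.94], [-0.74, -0.29, 0.6, -733.61], [0.0, -0.9, -0.43, 668.1]] 0.9962209065755209
side 395.6229052458533 0.015782072185553008 [[-0.83, -0.47, 0.3, 132.67], [-0.56, 0.69, -0.45, 535.36], [0.0, -0.55, -0.84, 1094.73]] 0.9961802164713541
wrist 339.8647058347266 -0.09540808497529034 [[0.45, -0.86, -0.25, 350.33], [-0.89, -0.43, -0.12, -524.42], [-0.0, 0.28, -0.96, 384.06]] 0.9962209065755209
{'t': 0.15, 'qpos': array([-1.11997596e+00,  4.23697621e-01,  1.63048302e+00, -7.11096145e-06,
        1.08860569e+00, -1.90318264e-02]), 'qvel': array([ 8.22779345e-04, -1.96032879e-03, -2.96056311e-03, -1.12525677e-03,
       -2.94494653e-05, -8.12429666e-04]), 'joint_torque': array([ 6.36093273e-05, -5.44985354e+01, -2.73919004e+01,  6.43938663e-02,
        2.04621098e-02, -4.76289472e-05]), 'ee_pos': array([ 282.79045526, -556.88897828,  222.07244097]), 'orientation': array([-3.05416410e+00, -7.31005964e-01,  4.11180632e-04]), 'ft_force': array([-0.37397214, -0.00717703,  0.03274938]), 'moment': array([ 0.01684842,  0.02257194, -0.00025123]), 'grasp_force': 0.0, 'width': 87.9209455084603}
```

View pics/scene0.png

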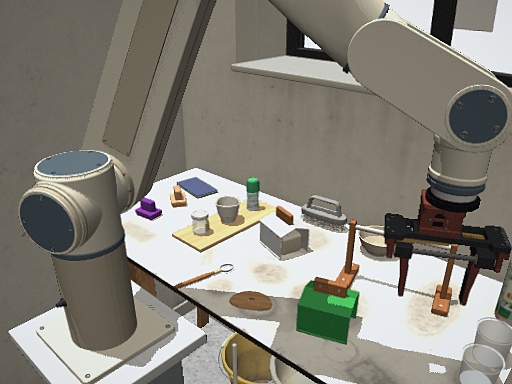

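View pics/side0.png

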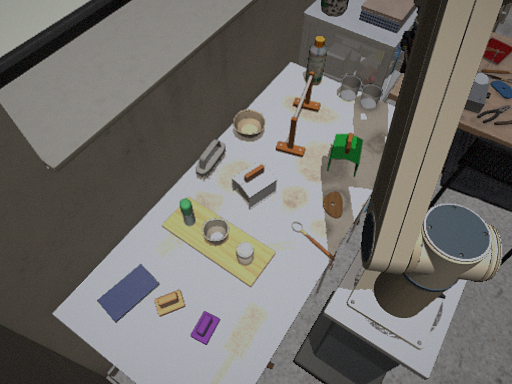

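The scene view shows the grey cover with its wooden grip at about (285,232), the green look-alike at (328,312), the stamp (pale board, wooden handle) at (178,196) and the purple look-alike at (148,208). The rail posts are at (351,250) and (445,285).
The side view shows the cover at (254,184), the green one at (346,150), the stamp at (170,301), the purple one at (205,327), the rail posts at (293,130) and (310,88), and the board centred near (218,240).
The grey cover and the terracotta/wood stamp fit the description. I'll measure them and confirm in an enlarged crop.

```bash
python3 - <<'E'
from h import *
ims={n:np.load(n+'.npy',allow_pickle=True).item() for n in('scene','side')}
# wooden orange blobs
for n,im in ims.items():
    hsv=cv2.cvtColor(im['pixels'],cv2.COLOR_RGB2HSV); P=cloud(im)
    m=((hsv[...,0]<15)&(hsv[...,1]>120)&(hsv[...,2]>50)).astype(np.uint8)
    k,l,st,c=cv2.connectedComponentsWithStats(m)
    for i in range(1,k):
        if st[i,4]<25: continue
        p=P[l==i]; z=np.nanpercentile(p[:,2],90); tp=p[p[:,2]>z-6]
        r=cv2.minAreaRect(tp[:,:2].astype(np.float32))
        print(n,c[i].round(1),st[i,4],'ztop',z.round(1),'rect',np.round(r[0],1),np.round(r[1],1),round(r[2],1))
    # board
    m=((hsv[...,0]>18)&(hsv[...,0]<32)&(hsv[...,1]>70)&(hsv[...,2]>100)&(abs(P[...,2]-12)<5)).astype(np.uint8)
    k,l,st,c=cv2.connectedComponentsWithStats(m); i=1+st[1:,4].argmax()
    r=cv2.minAreaRect(P[l==i][:,:2].astype(np.float32)); print('board',c[i],st[i,4],r)
    # points of cover neighbourhood: grey above 30mm
# stereo check by centroids
im=ims['side']
A=cv2.resize(im['pixels'][150:220,215:295],None,fx=4.5,fy=4.5,interpolation=cv2.INTER_CUBIC)
B=cv2.resize(im['pixels'][275:345,145:225],None,fx=4.5,fy=4.5,interpolation=cv2.INTER_CUBIC)
cv2.imwrite('pics/crop1.png',cv2.cvtColor(np.hstack([A,B]),cv2.COLOR_RGB2BGR))
# steel bar: side and scene points with z 140..160
for n,im in ims.items():
    P=cloud(im); hsv=cv2.cvtColor(im['pixels'],cv2.COLOR_RGB2HSV)
    S=(hsv[...,1]<60)&(P[...,2]>135)&(P[...,2]<160)&(P[...,0]>400)
    q=P[S];print(n,'bar pts',S.sum(),np.nanpercentile(q,[5,50,95],axis=0).round(0).tolist() if S.sum() else '')
E
```

```text
scene [178.2 194.7] 33 ztop 51.3 rect [498.4 367.5] [32.1 11.8] 85.8
scene [439.6 220.8] 1028 ztop 391.6 rect [ 258.9 -540.9] [80.5 42.5] 67.5
scene [177.7 204.6] 32 ztop 14.0 rect [491.3 352.3] [ 7.5 35.8] 66.9
scene [284.4 215.2] 180 ztop 115.1 rect [526.6 -66.3] [67.8 12.6] 71.7
scene [340.3 272. ] 946 ztop 122.6 rect [ 427.1 -296.5] [199.3  25.9] 15.4
scene [389.9 245.3] 89 ztop 333.7 rect [ 219.4 -501.7] [ 3.6 11.6] 27.2
scene [453.6 248.2] 57 ztop 164.6 rect [ 423.4 -538.5] [317.   10.9] 14.0
scene [501.2 259.2] 87 ztop 334.2 rect [ 290.7 -643.4] [ 4.9 12. ] 19.6
scene [402.5 273.9] 159 ztop 287.5 rect [ 250.5 -515.8] [4.2 8.9] 29.6
scene [443.1 293. ] 598 ztop 100.1 rect [ 572.7 -501.3] [ 7.8 11.9] 23.6
scene [142.8 278.8] 299 ztop -160.3 rect [244.1 211.7] [404.5  32.3] 66.1
scene [469.8 281. ] 190 ztop 290.8 rect [ 296.9 -608.5] [ 5.4 11.6] 35.8
scene [193.3 279.8] 133 ztop 12.5 rect [252.4  -8.2] [ 11.1 108. ] 77.4
scene [201.9 317.3] 111 ztop -633.7 rect [676.4 504.7] [30.5 13.4] 87.5
board [221.66081405 226.1707901 ] 1253 ((521.8094482421875, 144.94210815429688), (128.485
[... 323 characters left out ...]
.4] [16.3 34.7] 15.2
side [290.8 143. ] 330 ztop 134.9 rect [ 514.9 -273.8] [13.1 17.1] 5.9
side [348.7 140.8] 61 ztop 114.8 rect [ 339.7 -333.9] [10.7 67.8] 18.2
side [254.  171.9] 102 ztop 114.8 rect [526.1 -59.5] [67.5 15.3] 70.3
side [332.5 204.3] 174 ztop 8.9 rect [ 288.2 -157.7] [57.6 95.1] 26.6
side [320.8 247.5] 95 ztop 11.9 rect [ 2.481e+02 -2.000e-01] [ 10.1 103.5] 78.1
board [220.84733777 244.3922629 ] 2404 ((518.5422973632812, 149.49661254882812), (129.9439697265625, 337.633056640625), 88.7892074584961)
scene bar pts 2466 [[533.0, -544.0, 137.0], [781.0, -112.0, 148.0], [786.0, 606.0, 159.0]]
side bar pts 2995 [[496.0, -734.0, 136.0], [776.0, -42.0, 148.0], [779.0, 633.0, 159.0]]
```

View pics/crop1.png

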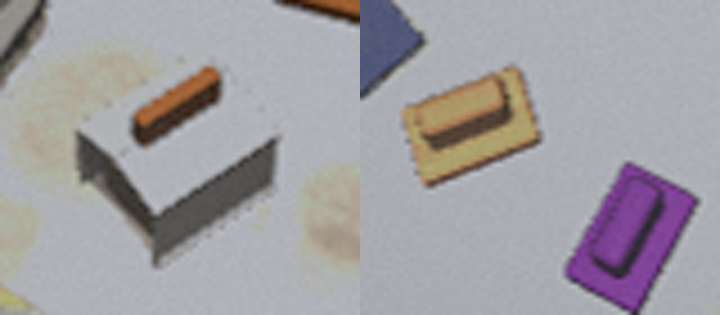

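The crop confirms both picks: the grey sheet cover with the wooden grip (left), and the pale-wood and terracotta stamp (centre). The purple stamp is at lower right. I'm moving to a viewing place between the cover and the rail.

>>> step_arm(
  plan=[
    [1,0.88,-0.35,-0.22,0,0,0],
    [1,0.88,-0.35,-0.22,0,0,0],
    [1,0.88,-0.35,-0.22,0,0,0],
    [1,0.88,-0.35,-0.22,0,0,0],
    [1,0.88,-0.35,-0.22,0,0,0],
    [1,0.88,-0.35,-0.22,0,0,0],
    [1,0.88,-0.35,-0.22,0,0,0],
    [1,0.88,-0.35,-0.22,0,0,0],
    [1,0.88,-0.35,-0.22,0,0,0],
    [1,0.88,-0.35,-0.22,0,0,0],
    [1,0,0,0,0,0,0],
    [1,0,0,0,0,0,0],
  ],
)

```text
t: 1.65
ee_pos: [595.5, -202.1, 332.0]
orientation: [-3.055, -0.732, 0.002]
ft_force: [-0.6, 0.4, 0.7]
width: 88.2
grasp_force: 0.0
```

```bash
python3 - <<'E'
from h import *
im=grab('wrist'); np.save('w1.npy',im,allow_pickle=True); save(im,'pics/w1.png')
E
```

```text
(no output)
```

View pics/w1.png

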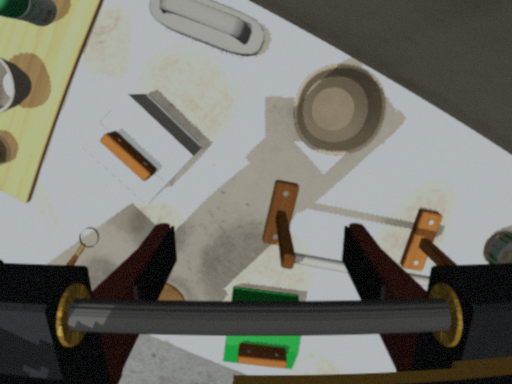

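The wrist view shows the cover's grip at (128,155), the rail posts at (285,240) and (432,255) with their feet, the bar from (295,258), and the green look-alike at (263,325). Now I'll measure the grip, the rail and the board across several views.

```bash
cat > m1.py <<'E'
from h import *
def blobs(im,mask,minA):
    k,l,st,c=cv2.connectedComponentsWithStats(mask.astype(np.uint8))
    return [(l==i,c[i],st[i,4]) for i in range(1,k) if st[i,4]>=minA]
def rect(im,m,z):
    "outline of a mask cast on the plane z"
    c=max(cv2.findContours(m.astype(np.uint8),cv2.RETR_EXTERNAL,cv2.CHAIN_APPROX_NONE)[0],key=len)[:,0]
    r=cv2.minAreaRect(onplane(im,c,z)[:,:2].astype(np.float32)); (w,h),a=r[1],r[2]
    a=a if w>h else a+90
    return np.round(r[0],1),np.round(sorted((w,h)),1),round(a,1)
def report(n,im):
    hsv=cv2.cvtColor(im['pixels'],cv2.COLOR_RGB2HSV); P=cloud(im)
    X,Y,Z=P[...,0],P[...,1],P[...,2]
    W=(hsv[...,0]<16)&(hsv[...,1]>110)
    near=(abs(X-526)<80)&(abs(Y+63)<80)
    for nm,m,z in (('grip',W&near&(Z>106),112),('foot',W&(abs(Z-18)<5)&(X>450)&(Y<-220),18),('stampback',(abs(Z-20)<5)&(abs(X-495)<90)&(abs(Y-355)<90)&(hsv[...,1]>60),20),('stamphandle',(abs(Z-54)<5)&(abs(X-495)<90)&(abs(Y-355)<90)&(hsv[...,1]>60)&(hsv[...,0]<30),54)):
        for b,c,a in blobs(im,m,40): print(n,nm,c.round(1),a,'z',np.nanmedian(Z[b]).round(1),rect(im,b,z),'depth-rect',rectc(P[b]))
    B=(abs(Z-150)<9)&(X>480)&(X<620)&(Y<-285)&(Y>-490)&(hsv[...,1]<70)
    q=P[B]
    if len(q)>15:
        l=cv2.fitLine(q[:,:2].astype(np.float32),cv2.DIST_HUBER,0,.01,.01).ravel()
        t=(-386-l[3])/l[1]; print(n,'bar',len(q),'zmax',np.percentile(q[:,2],95).round(1),'dir',np.degrees(np.arctan2(l[1],l[0])).round(1),'x at y=-386',(l[2]+t*l[0]).round(1), 'y range',q[:,1].min().round(),q[:,1].max().round())
    T=W&(Z>158)&(Z<170)&(X>450)&(Y<-220)&(X<650)
    for b,c,a in blobs(im,T,5): print(n,'posttop',c.round(1),a,np.nanmean(P[b],0).round(1),onplane(im,c,164).round(1))
def rectc(p):
    r=cv2.minAreaRect(p[:,:2].astype(np.float32)); return np.round(r[0],1),np.round(r[1],1),round(r[2],1)
E
python3 - <<'E'
from m1 import *
w=np.load('w1.npy',allow_pickle=True).item(); report('w1',w)
for n in('scene','side'):
    im=grab(n); np.save(n+'1.npy',im,allow_pickle=True); report(n,im)
E
```

```text
w1 grip [126.2 156.1] 693 z 114.5 (array([531.3, -64.2]), array([16.1, 67.7]), 71.7) depth-rect (array([530.6, -64.2]), array([67.5, 13.2]), 71.4)
w1 foot [279.6 207.9] 969 z 17.9 (array([ 520.8, -276.1]), array([33.8, 98.6]), 14.7) depth-rect (array([ 520.3, -276.6]), array([98. , 34.2]), 14.9)
w1 foot [421.1 239.2] 1011 z 17.7 (array([ 580.9, -496. ]), array([36.6, 98.7]), 14.8) depth-rect (array([ 580.4, -497.5]), array([98.8, 34.5]), 15.0)
w1 bar 681 zmax 156.4 dir -74.4 x at y=-386 551.9 y range -444.0 -285.0
w1 posttop [287.7 259.8] 160 [ 521.1 -276.2  163.2] [[ 521.4 -275.9  164. ]]
scene grip [284.2 212. ] 85 z 113.9 (array([526.3, -63.5]), array([20.9, 76.7]), 72.0) depth-rect (array([527.1, -65.3]), array([67.1, 12.5]), 70.4)
scene foot [347.6 274.8] 230 z 17.4 (array([ 516.9, -280.1]), array([ 35.5, 102. ]), 14.9) depth-rect (array([ 519.4, -278.8]), array([98. , 35.1]), 14.7)
scene foot [441.5 299.9] 326 z 17.9 (array([ 575.9, -500.1]), array([ 34.9, 104.2]), 14.9) depth-rect (array([ 577.9, -499.6]), array([99.4, 35.1]), 14.9)
scene stampback [177.5 199. ] 106 z 20.7 (ar
[... 1167 characters left out ...]
rray([49.1, 71.1]), 57.1) depth-rect (array([508.7, 382.4]), array([70.9, 49.5]), 56.7)
side stampback [198.7 321.6] 50 z 18.6 (array([409.3, 381.3]), array([ 7.6, 65.8]), 92.0) depth-rect (array([409.8, 381.3]), array([ 7.7, 66.3]), 2.0)
side stamphandle [166.3 298.4] 137 z 52.5 (array([508.9, 383. ]), array([21.5, 50.1]), 56.0) depth-rect (array([510.2, 382.2]), array([50.1, 21.1]), 56.2)
side bar 149 zmax 156.3 dir -74.3 x at y=-386 545.9 y range -490.0 -290.0
side posttop [316.6  45.6] 8 [ 629.9 -626.1  167.6] [[ 631.8 -630.7  164. ]]
side posttop [311.4  72.4] 16 [ 577.  -494.9  161.6] [[ 575.9 -492.3  164. ]]
side posttop [293.9 118.9] 18 [ 515.7 -272.9  160.4] [[ 514.2 -269.8  164. ]]
```

>>> step_arm(
  plan=[
    [1,0.02,-0.76,0.5,0,0,0],
    [1,0.02,-0.76,0.5,0,0,0],
    [1,0.02,-0.76,0.5,0,0,0],
    [1,0.02,-0.76,0.5,0,0,0],
    [1,0,0,0,0,0,-0.93],
    [1,0,0,0,0,0,-0.93],
    [1,0,0,0,0,0,-0.93],
    [1,0,0,0,0,0,-0.93],
    [1,0,0,0,0,0,-0.93],
    [1,0,0,0,0,0,-0.93],
    [1,0,0,0,0,0,-0.93],
    [1,0,0,0,0,0,0],
    [1,0,0,0,0,0,0],
  ],
)

```text
t: 3.42
ee_pos: [530.6, -65.2, 232.6]
orientation: [-2.55, -1.836, 0.0]
ft_force: [0.3, -1.0, 0.2]
width: 88.0
grasp_force: 0.0
```

```bash
cat >> h.py <<'E'
def togo(target,yaw_y=None,o=None):
    "shift in tool axes (units of 50 mm) and turn about tool z (units of .12 rad) so tool y lies along yaw_y deg (mod 180)"
    o=o or get_obs(); A=R.from_rotvec(o['orientation']).as_matrix()
    d=A.T@(np.array(target)-o['ee_pos'])
    cur=np.degrees(np.arctan2(A[1,1],A[0,1])); out=''
    if yaw_y is not None:
        t=(yaw_y-cur+90)%180-90; out=f'turn wz units {-np.radians(t)/.12:.2f} (yaw {t:.1f} deg)'
    print('now',o['ee_pos'].round(1),'t',round(o['t'],2),'tooly',cur.round(2),'tilt',(A[:,2]).round(3),'shift units',(d/50).round(3),out,'q6',o['qpos'][5].round(2))
E
python3 - <<'E'
from m1 import *
im=grab('wrist'); np.save('w2.npy',im,allow_pickle=True)
report('w2',im)
for z in (105,112,120):
    hsv=cv2.cvtColor(im['pixels'],cv2.COLOR_RGB2HSV); 
w1=np.load('w1.npy',allow_pickle=True).item()
P=cloud(im);hsv=cv2.cvtColor(im['pixels'],cv2.COLOR_RGB2HSV)
b=[x for x in blobs(im,(hsv[...,0]<16)&(hsv[...,1]>110)&(P[...,2]>106)&(abs(P[...,0]-529)<60)&(abs(P[...,1]+64)<60),100)]
c2=max(b,key=lambda x:x[2])[1]
print('triangulated grip top',tri(w1,[126.2,156.1],im,c2))
togo([530,-64,230],-18.4)
E
```

```text
w2 grip [256.3 177.8] 1094 z 114.8 (array([529.2, -62.7]), array([12. , 69.1]), 71.6) depth-rect (array([529.3, -62.5]), array([68.4, 11.9]), 71.6)
w2 grip [130.1 268.4] 1381 z 282.6 (array([ 393. , -111.5]), array([ 34.3, 113.3]), 24.6) depth-rect (array([494.2, -34.7]), array([29.5, 13.2]), 38.3)
w2 grip [387.  268.1] 1292 z 281.8 (array([ 613.3, -185.3]), array([ 31.4, 114.9]), 116.7) depth-rect (array([578.6, -62.2]), array([12.6, 28.8]), 12.7)
w2 grip [116.2 351.3] 654 z 310.3 (array([ 321.2, -196. ]), array([33.4, 75.8]), 46.2) depth-rect (array([487. , -53.4]), array([22. ,  1.7]), 71.5)
w2 grip [402.5 349.7] 545 z 310.2 (array([ 611.7, -290. ]), array([36. , 52.4]), 74.5) depth-rect (array([572.8, -75. ]), array([ 8.9, 33.3]), 6.4)
w2 foot [321.2 294.8] 277 z 17.1 (array([ 548.9, -253.1]), array([20., 48.]), 162.9) depth-rect (array([ 548.6, -255.6]), array([19.6, 48.2]), 73.9)
triangulated grip top (array([514.19717604, -71.75016363, 223.45858887]), np.float64(110.4107318968835))
now [530.7 -65.1 232.7] t 3.48 tooly -18.46 tilt [-0. -0. -1.] shift units [ 0.016 -0.019  0.054] turn wz units -0.01 (yaw 0.1 deg) q6 0.18
```

```bash
python3 - <<'E'
from h import *
w1=np.load('w1.npy',allow_pickle=True).item();w2=np.load('w2.npy',allow_pickle=True).item()
print(tri(w1,[126.2,156.1],w2,[256.3,177.8]))
togo([529.2,-62.7,91],-18.4)
E
```

```text
(array([529.30505424, -62.79919288, 107.14764299]), np.float64(0.19488542850442073))
now [530.7 -65.1 232.7] t 3.48 tooly -18.46 tilt [-0. -0. -1.] shift units [ 0.036 -0.043  2.834] turn wz units -0.01 (yaw 0.1 deg) q6 0.18
```

>>> step_arm(
  plan=[
    [1,0.036,-0.043,0.6,0,0,0],
    [1,0,0,0.6,0,0,0],
    [1,0,0,0.6,0,0,0],
    [1,0,0,0.6,0,0,0],
    [1,0,0,0.4,0,0,0],
    [1,0,0,0,0,0,0],
    [1,0,0,0,0,0,0],
  ],
)

```text
t: 4.35
ee_pos: [529.8, -62.4, 93.3]
orientation: [2.547, 1.838, 0.001]
ft_force: [0.0, 0.2, -0.1]
width: 87.7
grasp_force: 0.0
```

>>> step_arm(
  plan=[
    [-1,0,0,0,0,0,0],
    [-1,0,0,0,0,0,0],
    [-1,0,0,0,0,0,0],
    [-1,0,0,0,0,0,0],
    [-1,0,0,0,0,0,0],
    [-1,0,0,0,0,0,0],
    [-1,0,0,0,0,0,0],
    [-1,0,0,0,0,0,0],
  ],
)

```text
t: 5.35
ee_pos: [529.3, -62.3, 92.6]
orientation: [-2.547, -1.839, 0.0]
ft_force: [-0.8, 0.6, -0.4]
width: 13.3
grasp_force: 30.0
```

>>> step_arm(
  plan=[
    [-1,0,0,-0.2,0,0,0],
    [-1,0,0,-0.4,0,0,0],
    [-1,0,0,-0.5,0,0,0],
    [-1,0,0,-0.6,0,0,0],
    [-1,0,0,-0.7,0,0,0],
    [-1,0,0,-0.7,0,0,0],
    [-1,0,0,-0.6,0,0,0],
    [-1,0,0,-0.2,0,0,0],
    [-1,0,0,0,0,0,0],
  ],
)

```text
t: 6.48
ee_pos: [529.3, -62.3, 287.9]
orientation: [2.546, 1.839, 0.001]
ft_force: [0.2, -0.3, -1.3]
width: 13.9
grasp_force: 30.0
```

```bash
python3 - <<'E'
from h import *
togo([549.5,-387,283],15.2); im=grab('wrist'); np.save('w3.npy',im,allow_pickle=True); save(im,'pics/w3.png')
im=grab('side'); save(im,'pics/s3.png'); np.save('s3.npy',im,allow_pickle=True)
a=cv2.imread('pics/w3.png')[:, :]; b=cv2.imread('pics/s3.png')[20:260,180:440]
cv2.imwrite('pics/v3.png',np.hstack([cv2.resize(a,(400,300)),cv2.resize(b,(325,300))]))
E
```

```text
now [529.3 -62.3 287.9] t 6.47 tooly -18.33 tilt [ 0.001 -0.    -1.   ] shift units [-6.037  2.425  0.099] turn wz units -4.88 (yaw 33.5 deg) q6 0.18
```

View pics/v3.png

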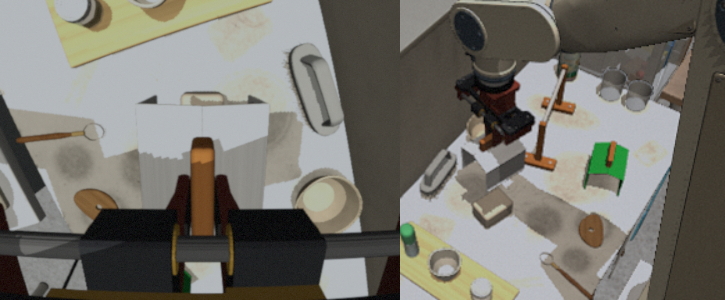

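The cover is lifted level in the grip and the clay block stays on the table (side crop at about (493,207)). Next I carry the cover to above the bar.

>>> step_arm(
  plan=[
    [-1,-0.35,0.14,0,0,0,0],
    [-1,-0.7,0.28,0,0,0,0],
    [-1,-0.8,0.32,0,0,0,0],
    [-1,-0.8,0.32,0,0,0,0],
    [-1,-0.8,0.32,0,0,0,0],
    [-1,-0.8,0.32,0,0,0,0],
    [-1,-0.8,0.33,0,0,0,0],
    [-1,-0.65,0.26,0,0,0,0],
    [-1,-0.34,0.14,0,0,0,0],
    [-1,0,0,0,0,0,-0.7],
    [-1,0,0,0,0,0,-0.7],
    [-1,0,0,0,0,0,-0.7],
    [-1,0,0,0,0,0,-0.7],
    [-1,0,0,0,0,0,-0.7],
    [-1,0,0,0,0,0,-0.7],
    [-1,0,0,0,0,0,-0.68],
    [-1,0,0,0,0,0,0],
    [-1,0,0,0,0,0,0],
  ],
)

```text
t: 8.82
ee_pos: [549.6, -387.1, 287.3]
orientation: [-1.909, -2.494, -0.0]
ft_force: [-0.4, -0.8, -1.5]
width: 13.8
grasp_force: 30.0
```

```bash
python3 - <<'E'
from m1 import *
for n in('scene','side','wrist'):
    im=grab(n); np.save(n+'4.npy',im,allow_pickle=True); save(im,f'pics/{n}4.png'); report(n,im)
    if n!='wrist':
        P=cloud(im);hsv=cv2.cvtColor(im['pixels'],cv2.COLOR_RGB2HSV)
        m=(hsv[...,0]<16)&(hsv[...,1]>110)&(abs(P[...,0]-550)<60)&(abs(P[...,1]+387)<60)&(P[...,2]>270)&(P[...,2]<310)
        for b,c,a in blobs(im,m,20): print('heldgrip?',c,a,rectc(P[b]),np.nanpercentile(P[b][:,2],[5,95]).round(1))
togo([549.5,-387,283],15.2)
a=cv2.imread('pics/scene4.png')[170:350,280:500]; b=cv2.imread('pics/side4.png')[20:200,220:440]
cv2.imwrite('pics/v4.png',np.hstack([cv2.resize(a,(396,324)),cv2.resize(b,(396,324))]))
E
```

```text
scene foot [347.6 274.7] 230 z 17.5 (array([ 517. , -280.2]), array([ 35.9, 102. ]), 14.8) depth-rect (array([ 520.9, -278.3]), array([100.3,  34.8]), 15.0)
scene foot [441.5 300. ] 329 z 18.0 (array([ 575.5, -500.2]), array([ 34.9, 104.9]), 14.9) depth-rect (array([ 577.8, -499.6]), array([97.6, 35.1]), 14.8)
scene stampback [177.3 198.9] 107 z 20.7 (array([507.6, 370.6]), array([48.3, 80.4]), 56.0) depth-rect (array([509.3, 373. ]), array([71.7, 47.8]), 56.3)
scene stamphandle [177.  188.3] 42 z 54.6 (array([510.4, 374.3]), array([19.3, 57.8]), 56.3) depth-rect (array([513.2, 377.9]), array([49.7, 19.3]), 57.3)
scene bar 495 zmax 157.0 dir -74.8 x at y=-386 546.1 y range -490.0 -285.0
scene posttop [352.8 222. ] 32 [ 517.4 -278.5  162.5] [[ 514.9 -279.8  164. ]]
scene posttop [454.5 244.6] 29 [ 576.  -500.2  163.1] [[ 574.4 -500.6  164. ]]
heldgrip? [410.98477157 178.93908629] 394 (array([ 543.4, -390.8]), array([23.1, 68.6]), 21.4) [283.4 309.2]
side foot [313.9 104.9] 49 z 15.5 (array([ 549.1, -496.5]), array([37.6, 43. ]), 16.4) depth-rect (array([ 550.3, -500.1]), array([42.1, 
[... 789 characters left out ...]
06.96190476  62.07619048] 105 (array([ 548.2, -382.3]), array([27.3, 70.7]), 34.1) [286.5 309.4]
wrist foot [282.6  60.6] 671 z 17.8 (array([ 547.6, -270.6]), array([33.8, 38.5]), 15.4) depth-rect (array([ 547.6, -270.4]), array([38.6, 33.9]), 15.3)
wrist foot [234.   60.7] 733 z 17.8 (array([ 491.4, -286.4]), array([32.7, 39.7]), 14.9) depth-rect (array([ 491.2, -286.2]), array([40. , 32.9]), 14.9)
wrist bar 1123 zmax 156.6 dir -74.3 x at y=-386 549.1 y range -351.0 -285.0
wrist posttop [258.7  42.8] 318 [ 519.5 -278.5  163.5] [[ 519.5 -278.6  164. ]]
now [ 549.7 -387.2  287.6] t 8.97 tooly 15.19 tilt [-0.  0. -1.] shift units [ 0.004 -0.003  0.091] turn wz units -0.00 (yaw 0.0 deg) q6 -0.9
```

View pics/v4.png

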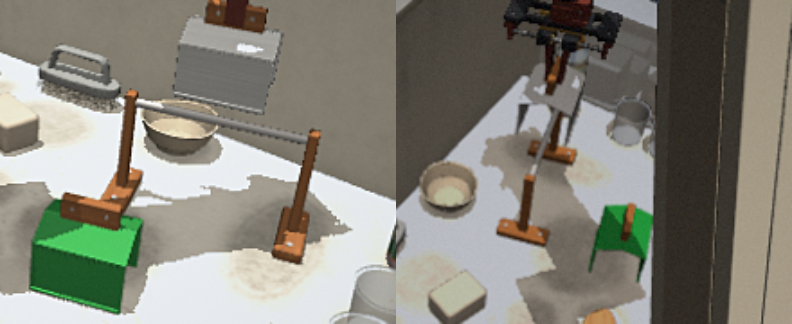

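The scene crop (left) and side crop (right) show the cover level above the bar and parallel to it, with the bar running between the posts. The wrist measurement puts the bar line within 1 mm of the cover's ridge. I'm lowering it.

>>> step_arm(
  plan=[
    [-1,0,0,0.3,0,0,0],
    [-1,0,0,0.4,0,0,0],
    [-1,0,0,0.4,0,0,0],
    [-1,0,0,0.4,0,0,0],
    [-1,0,0,0.4,0,0,0],
    [-1,0,0,0.3,0,0,0],
    [-1,0,0,0.15,0,0,0],
    [-1,0,0,0,0,0,0],
    [-1,0,0,0,0,0,0],
  ],
)

```text
t: 10.1
ee_pos: [550.2, -387.5, 171.0]
orientation: [1.907, 2.495, 0.0]
ft_force: [0.8, -0.8, -0.7]
width: 13.9
grasp_force: 30.0
```

>>> step_arm(
  plan=[
    [-1,0,0,0.04,0,0,0],
    [-1,0,0,0.04,0,0,0],
    [-1,0,0,0.02,0,0,0],
    [-1,0,0,0,0,0,0],
    [-1,0,0,0,0,0,0],
  ],
)

```text
t: 10.72
ee_pos: [549.7, -387.2, 165.2]
orientation: [-1.907, -2.496, 0.0]
ft_force: [0.1, 0.7, -1.7]
width: 13.8
grasp_force: 30.0
```

>>> step_arm(
  plan=[
    [-1,0,0,0.02,0,0,0],
    [-1,0,0,0.02,0,0,0],
    [-1,0,0,0,0,0,0],
    [-1,0,0,0,0,0,0],
  ],
)

```text
t: 11.22
ee_pos: [549.9, -387.3, 164.6]
orientation: [1.907, 2.496, 0.0]
ft_force: [-2.9, 1.7, 7.3]
width: 13.6
grasp_force: 30.0
```

Contact with the bar (7 N), so I release.

>>> step_arm(
  plan=[
    [-0.5,0,0,0,0,0,0],
    [-0.3,0,0,0,0,0,0],
    [-0.1,0,0,0,0,0,0],
    [0.1,0,0,0,0,0,0],
    [0.1,0,0,0,0,0,0],
    [0.1,0,0,0,0,0,0],
  ],
)

```text
t: 11.98
ee_pos: [549.7, -387.2, 163.1]
orientation: [-1.907, -2.496, -0.0]
ft_force: [-0.7, -0.9, 0.1]
width: 48.2
grasp_force: 0.0
```

```bash
python3 - <<'E'
from m1 import *
o=get_obs();print(o['ft_force'].round(1),o['width'])
for n in('scene','side'):
    im=grab(n); save(im,f'pics/{n}5.png'); P=cloud(im);hsv=cv2.cvtColor(im['pixels'],cv2.COLOR_RGB2HSV)
    m=(hsv[...,0]<16)&(hsv[...,1]>110)&(abs(P[...,0]-550)<60)&(abs(P[...,1]+387)<60)&(P[...,2]>160)&(P[...,2]<190)
    for b,c,a in blobs(im,m,20): print('grip',c,a,rectc(P[b]),np.nanpercentile(P[b][:,2],[5,95]).round(1))
a=cv2.imread('pics/scene5.png')[170:350,280:500]; b=cv2.imread('pics/side5.png')[20:200,220:440]
cv2.imwrite('pics/v5.png',np.hstack([cv2.resize(a,(396,324)),cv2.resize(b,(396,324))]))
E
```

```text
[-0.7 -0.9  0.1] 48.24236248091085
grip [402.69794721 229.40175953] 341 (array([ 535.2, -391.9]), array([42.4, 67.5]), 13.5) [162.6 187.8]
grip [303.2739726   91.64383562] 73 (array([ 545. , -382.7]), array([12.8, 70.1]), 14.9) [166.  187.9]
```

View pics/v5.png

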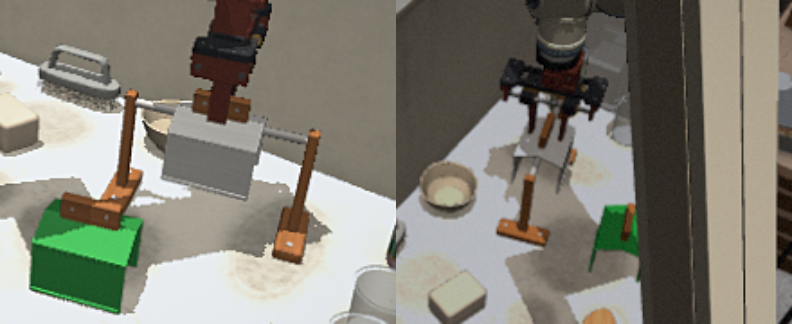

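The cover hangs on the bar, upright and near the middle, with the fingers free of it and no load on the tool. I retreat upwards and go over to the stamp.

>>> step_arm(
  plan=[
    [0.1,0,0,-0.3,0,0,0],
    [0.1,0,0,-0.6,0,0,0],
    [0.1,0,0,-0.9,0,0,0],
    [0.1,0,0,-0.8,0,0,0],
    [0.1,0.9,0.2,0,0,0,0],
    [0.5,0.9,0.2,0,0,0,0],
    [1,0.95,0.2,0,0,0,0],
    [1,0.95,0.2,0,0,0,0],
    [1,0.95,0.2,0,0,0,0],
    [1,0.95,0.2,0,0,0,0],
    [1,0.95,0.2,0,0,0,0],
    [1,0.95,0.2,0,0,0,0],
    [1,0.95,0.2,0,0,0,0],
    [1,0.95,0.2,0,0,0,0],
    [1,0.95,0.2,0,0,0,0],
    [1,0.95,0.2,0,0,0,0],
    [1,0.95,0.2,0,0,0,0],
    [1,0.95,0.2,0,0,0,0],
    [1,0.9,0.2,0,0,0,0],
    [1,0.85,0.2,0,0,0,0],
  ],
)

```text
t: 14.58
ee_pos: [507.6, 377.9, 294.5]
orientation: [1.907, 2.496, 0.002]
ft_force: [0.9, 0.6, 0.4]
width: 87.9
grasp_force: 0.0
```

>>> step_arm(
  plan=[
    [1,0,0,0,0,0,0.9],
    [1,0,0,0,0,0,0.9],
    [1,0,0,0,0,0,0.9],
    [1,0,0,0,0,0,0.9],
    [1,0,0,0,0,0,0.9],
    [1,0,0,0,0,0,0.9],
    [1,0,0,0,0,0,0.9],
    [1,0,0,0,0,0,0.8],
    [1,0,0,0,0,0,0],
    [1,0,0,0,0,0,0],
  ],
)

```text
t: 15.82
ee_pos: [507.8, 376.1, 293.8]
orientation: [-2.767, -1.487, -0.001]
ft_force: [0.3, -0.2, -0.1]
width: 87.7
grasp_force: 0.0
```

```bash
python3 - <<'E'
from m1 import *
im=grab('wrist'); np.save('w6.npy',im,allow_pickle=True); save(im,'pics/w6.png'); report('w6',im)
togo([510,380,200],-33.7)
E
```

```text
w6 stampback [260.7 144.7] 1268 z 19.9 (array([513. , 378.6]), array([47.9, 71.9]), 55.7) depth-rect (array([512.9, 378.3]), array([72.3, 48.1]), 55.7)
w6 stampback [198.3 191.5] 448 z 19.8 (array([412.5, 379.1]), array([15.5, 72.2]), 90.2) depth-rect (array([412.1, 379. ]), array([72.1, 14.2]), 90.0)
w6 stamphandle [259.8 151.5] 753 z 53.5 (array([512.4, 379.1]), array([21.5, 50.8]), 56.1) depth-rect (array([512. , 378.5]), array([51.5, 21.7]), 56.1)
now [507.8 376.1 293.6] t 15.88 tooly -33.5 tilt [ 0.  0. -1.] shift units [ 0.088 -0.007  1.873] turn wz units 0.03 (yaw -0.2 deg) q6 1.2
```

View pics/w6.png

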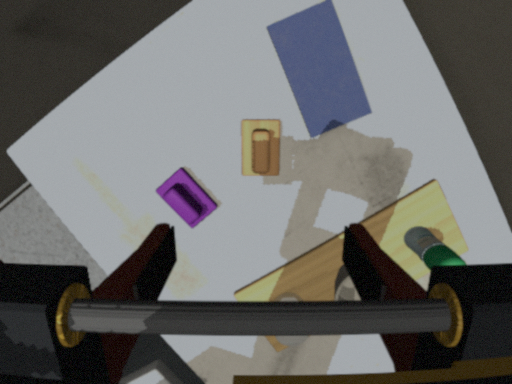

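The wrist view shows the stamp at (260,147) and the purple look-alike at (187,197), left alone. The blue pad, and the board with the bottle, are clear of the grasp. I descend halfway and look again.

>>> step_arm(
  plan=[
    [0.2,0.1,0.05,0.5,0,0,0.08],
    [0.2,0,0,0.9,0,0,0],
    [0.2,0,0,0.9,0,0,0],
    [0.2,0,0,0.8,0,0,0],
    [0.2,0,0,0.2,0,0,0],
    [0.2,0,0,0,0,0,0],
    [0.2,0,0,0,0,0,0],
  ],
)

```text
t: 16.75
ee_pos: [513.7, 379.7, 130.1]
orientation: [-2.775, -1.472, -0.005]
ft_force: [0.1, -0.3, 0.4]
width: 52.4
grasp_force: 0.0
```

```bash
python3 - <<'E'
from m1 import *
im=grab('wrist'); np.save('w7.npy',im,allow_pickle=True); report('w7',im)
P=cloud(im);hsv=cv2.cvtColor(im['pixels'],cv2.COLOR_RGB2HSV)
b=blobs(im,(abs(P[...,2]-54)<6)&(abs(P[...,0]-512)<60)&(abs(P[...,1]-379)<60)&(hsv[...,1]>60)&(hsv[...,0]<30),200)
c=max(b,key=lambda x:x[2])[1]; w6=np.load('w6.npy',allow_pickle=True).item()
print(tri(w6,[259.8,151.5],im,c)); togo([512.5,378.8,27],-34.1)
E
```

```text
w7 stampback [257.7 178. ] 2970 z 19.9 (array([513.1, 379.8]), array([49. , 72.6]), 56.2) depth-rect (array([512.8, 379.3]), array([72.8, 49.5]), 56.1)
w7 stampback [153.6 238.5] 593 z 19.4 (array([411.4, 391.9]), array([13.6, 48. ]), 91.1) depth-rect (array([410.3, 391.7]), array([11.4, 47.8]), 1.6)
w7 stamphandle [256.8 196. ] 1852 z 53.6 (array([513. , 380.1]), array([21.2, 50. ]), 56.4) depth-rect (array([512.6, 379.5]), array([50.2, 21.6]), 56.4)
(array([511.89042883, 378.52284159,  43.96298744]), np.float64(0.2330425888033891))
now [513.7 379.6 130.2] t 16.8 tooly -34.13 tilt [ 0.003  0.002 -1.   ] shift units [-0.034 -0.012  2.063] turn wz units -0.00 (yaw 0.0 deg) q6 1.21
```

>>> step_arm(
  plan=[
    [0.2,-0.01,0,0.7,0,0,0],
    [0.2,0,0,0.7,0,0,0],
    [0.2,0,0,0.5,0,0,0],
    [0.2,0,0,0.15,0,0,0],
    [0.2,0,0,0,0,0,0],
    [0.2,0,0,0,0,0,0],
  ],
)

```text
t: 17.55
ee_pos: [513.2, 379.1, 27.2]
orientation: [-2.775, -1.471, -0.004]
ft_force: [0.7, 0.1, -0.6]
width: 52.9
grasp_force: 0.0
```

>>> step_arm(
  plan=[
    [-1,0,0,0,0,0,0],
    [-1,0,0,0,0,0,0],
    [-1,0,0,0,0,0,0],
    [-1,0,0,0,0,0,0],
    [-1,0,0,0,0,0,0],
    [-1,0,0,0,0,0,0],
  ],
)

```text
t: 18.3
ee_pos: [512.4, 378.5, 25.9]
orientation: [-2.776, -1.471, -0.0]
ft_force: [-0.4, -0.6, 2.5]
width: 21.9
grasp_force: 30.0
```

Gripped the handle at 21.9 mm. Next: lift, turn to the clay's direction and carry it across the board.

>>> step_arm(
  plan=[
    [-1,0,0,-0.1,0,0,0],
    [-1,0,0,-0.3,0,0,0],
    [-1,0,0,-0.6,0,0,0],
    [-1,0,0,-0.8,0,0,0],
    [-1,0,0,-0.8,0,0,0],
    [-1,0,0,-0.6,0,0,0],
    [-1,0,0,-0.2,0,0,0],
    [-1,0,0,0,0,0,-0.6],
    [-1,0,0,0,0,0,-0.6],
    [-1,0,0,0,0,0,-0.6],
    [-1,0,0,0,0,0,-0.48],
    [-1,0,0,0,0,0,0],
  ],
)

```text
t: 19.8
ee_pos: [511.8, 378.1, 194.9]
orientation: [-2.549, -1.836, 0.002]
ft_force: [-0.2, 0.1, -0.4]
width: 21.9
grasp_force: 30.0
```

```bash
python3 - <<'E'
from m1 import *
togo([501,-148,200],-18.4)
for n in('scene','side'):
    im=grab(n); np.save(n+'8.npy',im,allow_pickle=True); P=cloud(im); hsv=cv2.cvtColor(im['pixels'],cv2.COLOR_RGB2HSV)
    m=(abs(P[...,2]-56)<5)&(abs(P[...,0]-528)<80)&(abs(P[...,1]+63)<80)
    for b,c,a in blobs(im,m,60): print(n,'clay',c.round(1),a,np.nanmedian(P[b][:,2]).round(1),rect(im,b,56))
E
```

```text
now [511.8 378.1 194.9] t 19.8 tooly -18.49 tilt [-0.001 -0.001 -1.   ] shift units [-10.048   3.131  -0.093] turn wz units -0.01 (yaw 0.1 deg) q6 0.94
scene clay [284.  230.7] 368 55.7 (array([525. , -67.7]), array([64.9, 92.6]), 71.0)
```

>>> step_arm(
  plan=[
    [-1,-0.4,0.12,-0.1,0,0,0],
    [-1,-0.7,0.22,0,0,0,0],
    [-1,-0.8,0.25,0,0,0,0],
    [-1,-0.8,0.25,0,0,0,0],
    [-1,-0.8,0.25,0,0,0,0],
    [-1,-0.8,0.25,0,0,0,0],
    [-1,-0.8,0.25,0,0,0,0],
    [-1,-0.8,0.25,0,0,0,0],
    [-1,-0.8,0.25,0,0,0,0],
    [-1,-0.8,0.25,0,0,0,0],
    [-1,-0.8,0.25,0,0,0,0],
    [-1,-0.8,0.25,0,0,0,0],
    [-1,-0.6,0.19,0,0,0,0],
    [-1,-0.35,0.1,0,0,0,0],
    [-1,0,0,0,0,0,0],
    [-1,0,0,0,0,0,0],
  ],
)

```text
t: 21.9
ee_pos: [501.4, -147.1, 200.7]
orientation: [-2.549, -1.836, 0.0]
ft_force: [0.3, 0.4, -0.8]
width: 22.0
grasp_force: 30.0
```

```bash
python3 - <<'E'
from m1 import *
im=grab('wrist'); np.save('w9.npy',im,allow_pickle=True); save(im,'pics/w9.png')
P=cloud(im); hsv=cv2.cvtColor(im['pixels'],cv2.COLOR_RGB2HSV)
m=(abs(P[...,2]-56)<6)&(abs(P[...,0]-528)<80)&(abs(P[...,1]+63)<80)
for b,c,a in blobs(im,m,60): print('clay',c.round(1),a,np.nanmedian(P[b][:,2]).round(1),rect(im,b,56))
m=(P[...,2]>150)&(P[...,2]<200)&(hsv[...,1]>50)
for b,c,a in blobs(im,m,60): print('stamp part',c.round(1),a,np.nanpercentile(P[b],[5,50,95],axis=0).round(1).tolist(),rectc(P[b]))
togo([529,-63,100],-18.4)
E
```

```text
clay [258.4  74.2] 7295 55.0 (array([528.8, -64. ]), array([63.2, 86.8]), 71.5)
stamp part [259.1 191. ] 4171 [[485.4, -143.1, 192.0], [512.0, -121.9, 194.7], [531.0, -109.5, 195.8]] (array([ 506.6, -132.6]), array([43.4, 49.8]), 71.8)
now [ 501.5 -146.8  200.6] t 21.95 tooly -18.42 tilt [-0.  0. -1.] shift units [ 1.764 -0.007  2.013] turn wz units -0.00 (yaw 0.0 deg) q6 0.01
```

View pics/w9.png

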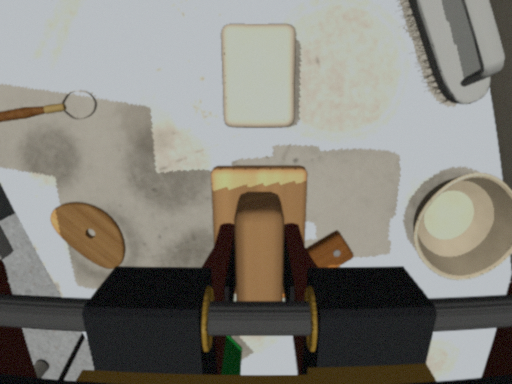

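The wrist view shows the clay top at (258,75) and the held stamp's back board with its front edge from (212,168) to (307,168). The clay matches what I expected, at (528.8, -64.0) and 71.5°. Now I work out where the stamp sits in the grip from that edge.

```bash
python3 - <<'E'
from m1 import *
im=np.load('w9.npy',allow_pickle=True).item(); P=cloud(im)
Z=P[...,2]; m=(abs(Z-194.5)<5)
c=[b for b in blobs(im,m,300)]; b=max(c,key=lambda x:x[2])[0]
v,u=np.nonzero(b); pts=[]
for col in range(220,300,4):
    r=v[u==col]
    if len(r): pts.append((col,r.min()-.5))
e=onplane(im,pts,194.6); tx=np.array([.316,.949]); ty=np.array([.949,-.316]); T=np.array([501.5,-146.9])
f=(e[:,:2]-T)@tx; print('front edge along tool x',np.median(f).round(1),'edge slope deg',np.degrees(np.polyfit((e[:,:2]-T)@ty,f,1)[0]).round(2), np.median(v))
rows=[(u[v==r].min()-.5,u[v==r].max()+.5,r) for r in range(172,192,3)]
for a,c_,r in rows[:4]: print(((onplane(im,[(a,r),(c_,r)],194.6)[:,:2]-T)@ty).round(1))
# vertical check of front edge: depth
print(np.nanmedian(Z[b]))
togo([528.8,-64.0,100])
E
```

```text
front edge along tool x 37.7 edge slope deg -0.08 188.0
[-23.7  24.6]
[-24.3  24.6]
[-23.9  24.7]
[-23.9  24.7]
194.67028564756407
now [ 501.5 -146.8  200.6] t 21.95 tooly -18.42 tilt [-0.  0. -1.] shift units [ 1.744 -0.005  2.013]  q6 0.01
```

>>> step_arm(
  plan=[
    [-1,0.3,0,0,0,0,0],
    [-1,0.5,0,0,0,0,0],
    [-1,0.5,-0.01,0,0,0,0],
    [-1,0.33,0,0,0,0,0],
    [-1,0.1,0,0,0,0,0],
    [-1,0,0,0.4,0,0,0],
    [-1,0,0,0.5,0,0,0],
    [-1,0,0,0.5,0,0,0],
    [-1,0,0,0.4,0,0,0],
    [-1,0,0,0.15,0,0,0],
    [-1,0,0,0,0,0,0],
    [-1,0,0,0,0,0,0],
  ],
)

```text
t: 23.45
ee_pos: [529.2, -65.7, 103.9]
orientation: [2.548, 1.836, 0.002]
ft_force: [0.0, 1.2, -1.0]
width: 22.1
grasp_force: 30.0
```

```bash
python3 - <<'E'
from m1 import *
T=np.array([528.8,-64.0])-.7*np.array([.316,.949])-.3*np.array([.949,-.316])
togo([*T,93.5],-18.5)
for n in('scene','side'):
    im=grab(n); save(im,f'pics/{n}9.png')
a=cv2.imread('pics/scene9.png')[150:330,210:480]; b=cv2.imread('pics/side9.png')[60:270,150:400]
cv2.imwrite('pics/v9.png',np.hstack([cv2.resize(a,(405,270),interpolation=2),cv2.resize(b,(321,270),interpolation=2)]))
E
```

```text
now [529.2 -65.7 103.9] t 23.45 tooly -18.47 tilt [ 0.001 -0.    -1.   ] shift units [ 0.015 -0.024  0.209] turn wz units 0.00 (yaw -0.0 deg) q6 0.18
```

View pics/v9.png

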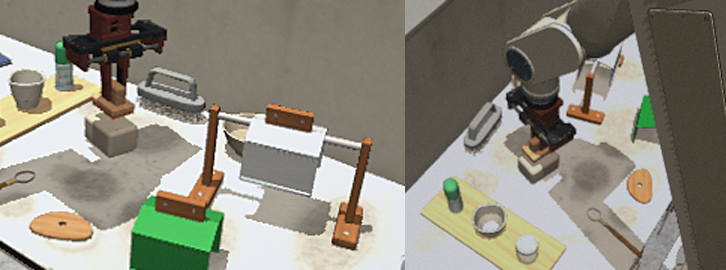

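The view shows the cover hanging freely on the bar and upright (scene crop (283,150)). The stamp is above the clay and the board's things are undisturbed. This is the last centimetre.

>>> step_arm(
  plan=[
    [-1,0.01,-0.02,0.08,0,0,0],
    [-1,0,0,0.08,0,0,0],
    [-1,0,0,0.04,0,0,0],
    [-1,0,0,0,0,0,0],
    [-1,0,0,0,0,0,0],
    [-1,0,0,0,0,0,0],
    [-1,0,0,0,0,0,0],
  ],
)

```text
t: 24.42
ee_pos: [527.8, -64.8, 93.3]
orientation: [2.549, 1.836, 0.0]
ft_force: [0.4, 0.4, -1.9]
width: 21.9
grasp_force: 30.0
```

```bash
python3 - <<'E'
from m1 import *
T=np.array([528.8,-64.0])-.7*np.array([.316,.949])-.3*np.array([.949,-.316])
togo([*T,93.5],-18.5); o=get_obs(); print(o['grasp_force'],o['width'],o['qvel'].round(4))
for n in('scene','side'):
    im=grab(n);P=cloud(im)
    hsv=cv2.cvtColor(im['pixels'],cv2.COLOR_RGB2HSV)
    m=(hsv[...,0]<16)&(hsv[...,1]>110)&(abs(P[...,0]-550)<60)&(abs(P[...,1]+387)<60)&(P[...,2]>165)&(P[...,2]<192)
    for b,c,a in blobs(im,m,20): print(n,'cover grip',rectc(P[b]),np.nanpercentile(P[b][:,2],[5,95]).round(1))
    # stamp underside / clay top clearance, z of visible stamp back board
    near=(abs(P[...,0]-528)<60)&(abs(P[...,1]+64)<60)
    for lo,hi,nm in ((50,61,'claytop'),(62,84,'die side'),(84,92,'back')):
        q=P[near&(P[...,2]>lo)&(P[...,2]<hi)]; print(n,nm,len(q),np.nanpercentile(q[:,2],[3,50,97]).round(1) if len(q) else '')
E
```

```text
now [527.8 -64.8  93.3] t 24.43 tooly -18.46 tilt [ 0. -0. -1.] shift units [ 0.006  0.007 -0.005] turn wz units 0.01 (yaw -0.0 deg) q6 0.18
29.988112449645996 21.890722170320423 [ 0.0001 -0.0005 -0.0009  0.0001 -0.0007 -0.001 ]
scene cover grip (array([ 547.8, -388.1]), array([18. , 68.8]), 15.0) [166.4 187.7]
scene claytop 258 [50.3 55.  58.2]
scene die side 110 [69.5 76.8 83.7]
scene back 154 [84.3 87.9 90.6]
side claytop 158 [50.3 53.  57.6]
side die side 72 [68.  81.2 84. ]
side back 83 [84.2 86.5 90.5]
```

All checks agree: the stamp's underside is about 67 mm up, 11 mm above the clay, centred within about 1 mm, and the cover hangs at the bar's middle.

```bash
python3 -c "
from workcell import ctrl
print(ctrl.close_job())"
```

```text
the job is handed in; nothing more can be done
None
```

The job is handed in with no verdict returned; by my last measurements the cover hangs free at the middle of the drying rail's bar, and the stamp is held level about 11 mm above the clay, centred and along its long side.

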